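# Move the water-filter cartridge from the dispenser to the rinsing stand

### The arm

A 7-joint arm with a two-finger parallel gripper is mounted at the origin on a cart in front of the work surface, level with it; the furniture and walls round the work are solid. World frame = base frame: x ahead of the robot, y to its left, z up, the work surface at z = 0. Lengths are in mm, angles in rad, forces in N, time in s.
With the tool pointing down it reaches from about 425 to 875 mm from the base axis. Payload 9.9 kg.
Tool frame: the origin (TCP) lies midway between the tips of the shut fingers; the grasp point (between the pads) lies 19 mm behind it; z points along the fingers, y is the line along which they close (so a half turn about z gives the same grasp; the last joint's range is limited). The gripper opens to 85 mm and grips with 20 to 120 N. Pads are 22 mm wide; open, the fingers measure 114 mm over their backs; the gripper's body (76 mm by 85 mm) begins 54 mm behind the grasp point. The pads swing forward as they close: fully open they stand 13 mm farther back than shut.
Start: joints at [1.13, 0.576, 0.025, 1.437, -0.015, 1.129, -0.057], TCP at [235.767, -632.49, 231.289] pointing down, gripper open.
Joint ranges: [-2.76, 2.76], [-0.34, 2.15], [-1.52, 1.57], [0.19, 2.46], [-1.09, 4.23], [0.17, 1.99], [-2.82, 2.82]. Speed limits (rad/s): [2.22, 2.22, 3.01, 3.01, 3.14, 3.14, 3.14].

### API

Orientations are given as a 3x3 rotation matrix whose columns are the frame's x, y, z axes.
In Python, from rig import r gives the robot as it stands. The module is installed in compiled form; this text tells all that it offers.
- The arm moves only by the tool move_arm, never from a script. Its argument "increments" is a list of rows, each a list of 3 entries, a list of its own where there are three numbers: the turn, a rotation vector about the tool's x, y, z in degrees, then the shift along the tool's x, y, z in mm, then the finger opening in mm, from 0 to 85.4. In form: [[[ax, ay, az], [dx, dy, dz], fingers], ...]. A call has 1 to 20 rows; each row shifts and turns the commanded pose from where the row before left it, along the tool's axes as they then stand; what a row does not reach is not made up. A row lasts 1/8 s, in which the tool goes at most 62.5 mm and 10.7 degrees, less where a joint would pass 70% of its speed; a pose out of reach is approached as far as the arm can. A call is refused whole if a number of a shift passes 62.5 or a number of a turn 10.7, either way. A call with a gripper value outside its range is refused whole. The fingers move at their own pace and stop on an object; "grip_force" is the grip in N (left out, the last holds). Time passes only in rows, so rows that do not move let the fingers close. It gives the time, the measured TCP pose, the force, the opening and the grip force at its end, in the units of the state.
- r.observe(): the state, without advancing time (a new reading comes with each control period).
- r.capture(name): name is "side" or "top" or "wrist"; returns (picture, depth): 384x512x3 uint8, red, green, blue; 384x512 float32, mm along the optical axis (not along the pixel's ray), 0 where there is no reading.
- r.calibration(name): a dict with "mtx" (3x3 intrinsics, pixels), "k1" (the pictures are not rectified: a ray, as slopes to the right and down, at radius r is drawn at 1 + k1 r^2 times it, then the intrinsics apply), "view" (4x4, takes a point from world to camera coordinates). Camera axes: x right, y up, looking along -z (the intrinsics and any distortion apply to the point x, -y, -z); pixel columns grow to the right and rows downward; lengths in mm; the calibration is good to about 2 mm. A picture is of the moment at which its call begins: read the wrist's pose just before it. calibration takes no time and is no camera call; for the wrist camera it gives the pose at the moment of the call.
- r.finish_job(): hands the job in; it is judged then, once.
The state is a dict: "time_s": time; "joint_pos": joint angles; "joint_velocities": joint speeds; "joint_efforts": joint torques, N m; "tcp_pos": TCP position; "eef_rot": TCP orientation; "force": force on the tool from outside, world axes, zero at the start; "ft_torque": the same for the moment, N m; "finger_gap": finger opening in mm; "gripper_force": force on a finger pad.
Only numpy, scipy, OpenCV 4.12 (cv2) and the standard library are available. Lean on these libraries where they do the work, as an engineer would, in place of code of your own. Each camera call takes 0.05 s, during which the arm holds its last target. There are 200 camera calls.

### The job

Take the filter cartridge out of the water dispenser by pinching its two sprung tabs together, and snap it upright into the empty socket of the rinsing stand (the socket is clamped somewhere near the middle of its tray, so feel for its mouth), pushed fully home so that both tabs spring out and lock it there when you let go. Work gently: never yank the cartridge while a tab is still hooked or ram it into a socket, and do not disturb the teaspoon, the spice jar or the lime.

Things in the scene. Friction and masses are not known exactly. Their poses are not given: they have to be found in the camera images.
- cartridge_pads (a point): Middle of the filter cartridge at the height of the centre of its two finger pads, 30 mm above the collar's underside. The pads face +y and -y (pinch along y; z up); each is 24 mm wide (x) and 28 mm tall; outer faces 50 mm apart sprung out, 38 mm with both tabs fully pressed. Nothing stands beside them above the collar. A half turn about z makes no difference.
- cartridge_collar (a point): Middle of the cartridge at the underside of its collar (60 x 54 mm, 6 mm thick), 30 mm below cartridge_pads, same axes. The collar comes down on the socket's rim. The plug reaches 50 mm below it and is 50 x 38 mm (x by y), its lowest 12 mm (the foot) stepped in to 48 x 30 mm, so in a mouth the foot alone has 2.5 mm play each way in x and 5.5 mm in y, the full plug 1.5 mm.
- cartridge: The filter cartridge: white, grey head, two grey tabs, 94 mm tall, 0.2 to 0.35 kg; origin on its axis 60 mm below the collar's underside. Each tab has a nib that hooks 4.5 mm under the socket's lip. A pinch off-centre by more than about 1 mm can leave one tab hooked; the sideways force tells which way to shift. In the socket squeeze only to the stops (about 10 N a tab), firmer once it is out.
- tab_a (a joint): sprung inward travel of the tab on the +y side of the cartridge, in m: 0 sprung out, 0.006 pressed to its firm stop. The spring takes about 3 N to start and 9 N at the stop, and returns it to 0 when let go. Its nib frees the lip when pressed more than 4.5 mm (cartridge centred).
- tab_b (a joint): sprung inward travel of the tab on the -y side of the cartridge, in m: 0 sprung out, 0.006 pressed to its firm stop. The spring takes about 3 N to start and 9 N at the stop, and returns it to 0 when let go. Its nib frees the lip when pressed more than 4.5 mm (cartridge centred).
- dispenser: Water dispenser, fixed: a white socket tower 65 x 60 mm, 60 mm high, on a grey base 120 x 84 mm, with a steel spout along -x. The cartridge starts locked in it. Origin at the worktop under the socket's centre. A sprung pin in the bottom pushes the cartridge up with 4 to 8 N over its last 8 mm. Dispenser and cartridge crack above 50 N between them.
- dispenser_mouth (a point): Centre of the dispenser socket's mouth, level with its rim, 60 mm above the worktop. The socket is 53 x 41 mm along its x and y; the cartridge's x and y lie along these.
- stand: Rinsing stand, fixed: shallow steel drip tray 150 x 110 mm carrying an empty white socket tower like the dispenser's, 65 x 60 mm, 60 mm high. The tower is clamped parallel to the tray but off its middle: up to 7 mm along the tray's x and 4 mm along y, unknown; this pose is the tray's (origin at the worktop under its middle), so feel for the mouth. Cracks above 50 N against the cartridge.
- stand_middle (a point): Point over the tray's middle, level with the rim (60 mm up); not the mouth itself. Socket 53 x 41 mm along tray x and y, with a sprung pin as in the dispenser. Fully home the collar lies on the rim; let go there, the cartridge rises 1.5 mm until the nibs catch under the lip in the +y and -y walls. Let go more than 1.5 mm short, they do not catch and the pin lifts it up to 8 mm.
- teaspoon: Steel teaspoon, 130 x 27 x 11 mm, lying on the worktop between the two sockets; leave it alone
- spice_jar: Spice jar with a dark cap, 41 mm across and 105 mm tall, origin in its underside; leave it alone
- lime: Lime, 55 x 46 x 45 mm, origin in its underside; leave it alone
There are look-alikes about, which are no part of the job. Leave any purple look-alike of the cartridge alone.

How it is judged (in metres and radians):
On the way:
1. the cartridge is drawn clear out of the dispenser's socket (z of cartridge_collar in the frame of dispenser_mouth above 0.052 m), for 0.1 s.
At the end, for the whole second after the job is handed in: The cartridge sits upright (within 4 degrees) in the rinsing stand's socket, no more than 12 mm from the tray's middle, its collar within 3.5 mm of the rim, both tabs sprung out (pressed less than 1.5 mm), let go and at rest (horizontal distance between cartridge_collar and stand_middle below 0.012 m and z of cartridge_collar in the frame of stand_middle below 0.0035 m and angle between cartridge_collar's own z axis and vertical below 0.07 rad and value of joint each of tab_a, tab_b below 0.0015 m and linear speed of cartridge below 0.02 m/s); the robot touches nothing.
It fails at once if more than 50 N between cartridge and dispenser (yanked while hooked) (contact force between cartridge and dispenser above 50 N).
It fails at once if more than 50 N between cartridge and stand (rammed in) (contact force between cartridge and stand above 50 N).
It fails at once if teaspoon, spice jar or lime moved more than 30 mm (distance of any of teaspoon, spice_jar, lime from where it was at the start of the episode above 0.03 m).
It also fails if it takes over 64 s, if anything falls off the work surface, if the arm or the gripper's body presses on something with over 40 N, if the wrist force passes 120 N, or if a joint passes its speed limit or range.

## Working session

There is one attempt and no reset: what is moved stays moved. The work goes in short steps, Python scripts to look and compute and a tool call to move; the robot and the scene stay as the last step left them, time stands still between calls to the robot, and variables do not carry over. Pictures are saved under pics/ and viewed, at most 10 in all, crops included, and the job is handed in when it is done.

Besides the shell and the picture viewer there is one more tool, called after ">>>" in YAML: its name, and indented under it one key for each argument. move_arm: Moves the arm, as the interface text tells. Its arguments: {"type":"object","properties":{"increments":{"type":"array"},"grip_force":{"type":"number"}},"required":["increments"]}

```bash
mkdir -p pics; cat > h.py <<'E'
import numpy as np, cv2
from rig import r
def cap(n):
    c=r.calibration(n); im,d=r.capture(n); return im,d,c
def rays(c,px):
    K=np.array(c["mtx"],float);px=np.asarray(px,float).reshape(-1,2)
    u=np.c_[(px[:,0]-K[0,2])/K[0,0],(px[:,1]-K[1,2])/K[1,1]]
    x=u.copy()
    for _ in range(20): x=u/(1+c["k1"]*(x**2).sum(1,keepdims=True))
    V=np.array(c["view"],float);R=V[:3,:3]
    d=np.c_[x[:,0],-x[:,1],-np.ones(len(x))]
    return -R.T@V[:3,3], d@R
def onplane(c,px,z):
    o,d=rays(c,px); return o+d*((z-o[2])/d[:,2])[:,None]
def withdepth(c,px,dep):
    o,d=rays(c,px); return o+d*np.asarray(dep,float).reshape(-1,1)
def cloud(c,d):
    v,u=np.mgrid[:384,:512]; return withdepth(c,np.c_[u.ravel(),v.ravel()],d.ravel()).reshape(384,512,3)
def save(n,im): cv2.imwrite("pics/"+n,im[...,::-1])
E
python3 - <<'E'
from h import *
ims=[]
for n in("top","side","wrist"):
    im,d,c=cap(n); np.savez(n+".npz",im=im,d=d); ims.append(im); save(n+"0.png",im)
    o,_=rays(c,[[256,192]]);print(n,o,onplane(c,[[256,192]],0),c["k1"])
s=r.observe();print(s["time_s"],s["force"],s["finger_gap"],s["eef_rot"])
E
```

```text
top [439.70805863 -13.32422966 957.92082505] [[558.30441141 -15.22880524   0.        ]] -0.01546558116545417
side [ 209.58663108  969.76670693 1029.17314314] [[ 597.72794181 -114.62841872    0.        ]] -0.10115243822715096
wrist [ 314.27091957 -602.34549482  374.2049255 ] [[ 193.10569098 -642.11492489    0.        ]] -0.04600824236290943
0.15 [0.21609218 0.62513013 0.05631348] 85.16023445119508 [[ 9.37020491e-01  3.49274004e-01 -5.19462371e-04]
 [ 3.49274380e-01 -9.37019776e-01  1.16044889e-03]
 [-8.14318843e-05 -1.26879929e-03 -9.99999192e-01]]
```

View pics/top0.png

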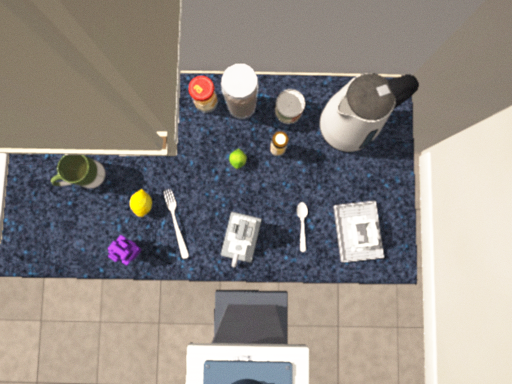

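View pics/side0.png

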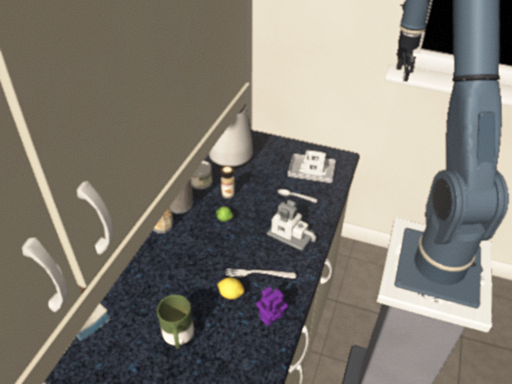

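Top view: dispenser at about (241,238) with its spout towards the robot at (236,262), the stand at (360,232), the spoon at (302,225), the jar at (279,145) and the lime at (238,158). The purple look-alike is at (123,250). Next I'll take poses from depth and colour.

```bash
python3 - <<'E'
from h import *
z=np.load("top.npz");im,d=z["im"],z["d"];c=r.calibration("top");P=cloud(c,d)
big=cv2.resize(im[190:275,205:400],None,fx=4,fy=4,interpolation=cv2.INTER_CUBIC);save("topcrop.png",big)
def rect(m,zp,name):
    n,l,s,ce=cv2.connectedComponentsWithStats(m.astype(np.uint8))
    if n<2: print(name,"none");return
    k=1+s[1:,4].argmax();v,u=np.nonzero(l==k);
    X=P[v,u] if zp is None else onplane(c,np.c_[u,v],zp)
    q=cv2.minAreaRect((X[:,:2]).astype(np.float32));print(name,s[k],"rect",np.round(q[0],1),np.round(q[1],1),round(q[2],1),"z",np.round(np.percentile(P[v,u,2],[5,50,95]),1))
for nm,(u0,u1,v0,v1) in dict(disp=(212,272,205,275),stand=(325,392,193,270)).items():
    roi=np.zeros(d.shape,bool);roi[v0:v1,u0:u1]=1;h=P[...,2]
    for lo,hi in((3,200),(10,30),(52,66),(62,72),(75,120)): rect(roi&(d>0)&(h>lo)&(h<hi),None,f"{nm} {lo}-{hi}")
    g=im.min(2)>70
    rect(roi&g,5,nm+" colour")
E
```

```text
disp 3-200 [ 221  210   41   59 1474] rect [426.  25.] [ 88.2 150.4] 76.6 z [  6.4  46.3 105.4]
disp 10-30 [250 249   4   6  11] rect [397.   -6.1] [11.7  8.3] 27.7 z [10.2 10.6 12.8]
disp 52-66 [228 218  29  28  83] rect [453.4  19.2] [59.6 64.9] 77.4 z [57.9 61.1 65.1]
disp 62-72 [232 217  24  15 103] rect [471.6  14.7] [59.1 25.8] 73.7 z [62.6 68.1 71. ]
disp 75-120 [234 219  15  22 176] rect [453.5  19.2] [25.3 51.4] 77.1 z [ 98.4 103.7 106. ]
disp colour [ 218  208   44   67 1765] rect [424.1  31.2] [ 95.8 173.4] 77.6 z [ -0.   11.1 105.3]
stand 3-200 [ 333  200   51   66 2474] rect [ 453.1 -292.2] [167.6 125.2] 5.4 z [ 6.7 11.4 61.4]
stand 10-30 [ 334  201   50   61 1035] rect [ 455.7 -289.4] [150.4 111.4] 7.4 z [10.2 13.2 23. ]
stand 52-66 [351 220  27  28 319] rect [ 450.5 -291.3] [65.  61.4] 7.2 z [54.9 61.1 63.8]
stand 62-72 [374 238   4   7  14] rect [ 431.1 -319.3] [ 7.7 14.6] 83.3 z [62.1 62.7 64.2]
stand 75-120 none
stand colour [ 325  193   60   77 3081] rect [ 461.6 -276.5] [206.1 151.4] 6.9 z [ 0.2 10.2 61.3]
```

View pics/topcrop.png

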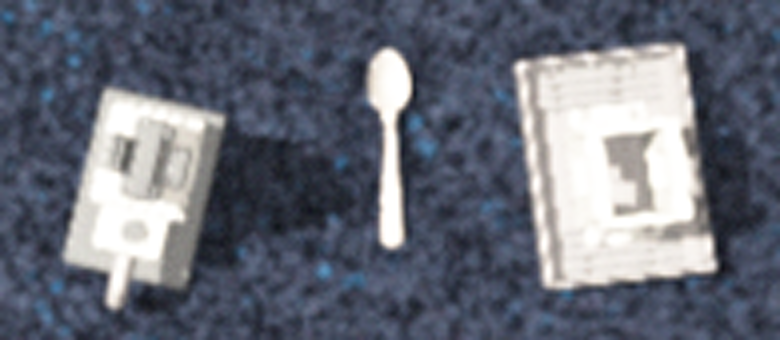

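The crop shows the white cartridge head with its tabs at the dispenser, and an open socket in the stand tower. Depth fits:

| Item | Centre (mm) | x axis |
|---|---|---|
| Dispenser | (453.5, 19) | about -13.5° |
| Tray | (455, -290) | about 7.3° |
| Stand tower | (450.5, -291) | parallel to tray |

Moving over the stand for a closer look.

>>> move_arm:
  increments:
    - [[0,0,0],[26.6,-20.4,0],85]
    - [[0,0,0],[26.6,-20.4,0],85]
    - [[0,0,0],[26.6,-20.4,0],85]
    - [[0,0,0],[26.6,-20.4,0],85]
    - [[0,0,0],[26.6,-20.4,0],85]
    - [[0,0,0],[26.6,-20.4,0],85]
    - [[0,0,0],[26.6,-20.4,0],85]
    - [[0,0,0],[26.6,-20.4,0],85]
    - [[0,0,0],[26.6,-20.4,0],85]
    - [[0,0,0],[26.6,-20.4,0],85]
    - [[0,0,0],[26.6,-20.4,0],85]
    - [[0,0,0],[26.6,-20.4,0],85]
    - [[0,0,6.5],[0,0,0],85]
    - [[0,0,6.5],[0,0,0],85]
    - [[0,0,0],[0,0,0],85]
    - [[0,0,0],[0,0,0],85]
  grip_force: 20

```text
time_s: 2.15
tcp_pos: [449.3, -291.6, 231.2]
eef_rot: [[0.991, 0.132, -0.0], [0.132, -0.991, 0.0], [-0.0, -0.0, -1.0]]
force: [0.2, -0.7, 0.4]
finger_gap: 85.1
gripper_force: 0.0
```

```bash
cat > look.py <<'E'
import sys
from h import *
s=r.observe();R=np.array(s["eef_rot"]);print(np.round(s["tcp_pos"],1),"yaw",np.degrees(np.arctan2(R[1,0],R[0,0])),np.round(s["force"],1),s["time_s"])
im,d,c=cap("wrist");P=cloud(c,d);h=P[...,2];save(sys.argv[1],cv2.resize(im,None,fx=1.5,fy=1.5))
np.savez("w.npz",im=im,d=d,view=c["view"])
for a in sys.argv[2:]:
    lo,hi,x0,x1,y0,y1=map(float,a.split(","))
    m=(d>0)&(h>lo)&(h<hi)&(P[...,0]>x0)&(P[...,0]<x1)&(P[...,1]>y0)&(P[...,1]<y1)
    n,l,st,_=cv2.connectedComponentsWithStats(m.astype(np.uint8))
    if n<2: print(a,"none");continue
    k=1+st[1:,4].argmax();X=P[l==k]
    q=cv2.minAreaRect(X[:,:2].astype(np.float32));print(a,st[k],np.round(q[0],1),np.round(q[1],1),round(q[2],1),"z",np.round(np.percentile(X[:,2],[5,50,95]),1))
E
python3 look.py stand1.png 56,65,400,500,-350,-230 3,16,350,560,-390,-190 7,16,350,560,-390,-190
```

```text
[ 449.3 -291.6  231.2] yaw 7.586750402592599 [ 0.2 -0.7  0.4] 2.15
56,65,400,500,-350,-230 [ 231  141   57   58 1463] [ 451.  -290.3] [65.  60.2] 7.5 z [59.2 60.7 62. ]
3,16,350,560,-390,-190 [ 213   97   90  115 6211] [ 455.4 -288.1] [144. 105.] 7.5 z [ 7.8  9.4 13.6]
7,16,350,560,-390,-190 [ 213   97   90  115 6184] [ 455.4 -288.1] [144. 105.] 7.5 z [ 7.8  9.4 13.6]
```

View pics/stand1.png

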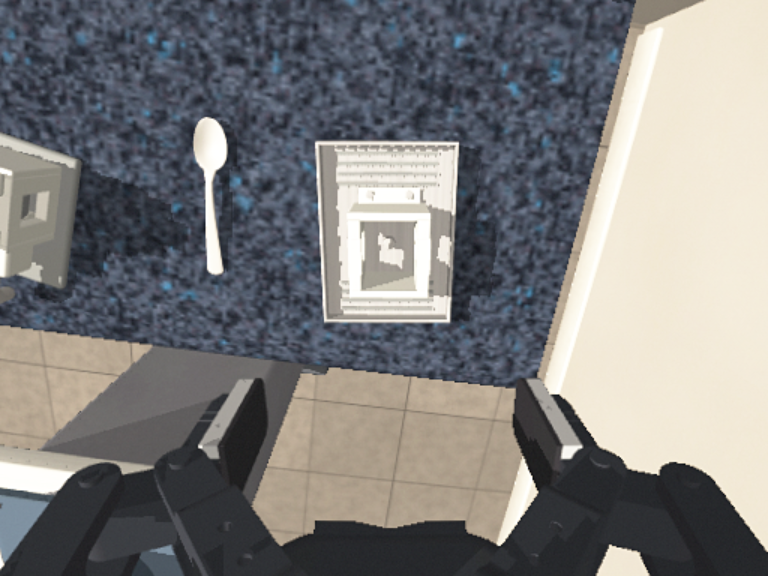

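The stand tower rim shows at (385,250) in this picture and measures (451, -290.3), 65 x 60.2 mm, yaw 7.5°. Now over to the dispenser.

>>> move_arm:
  increments:
    - [[0,0,0],[4.5,-30.7,0],85]
    - [[0,0,0],[4.5,-30.7,0],85]
    - [[0,0,0],[4.5,-30.7,0],85]
    - [[0,0,0],[4.5,-30.7,0],85]
    - [[0,0,0],[4.5,-30.7,0],85]
    - [[0,0,0],[4.5,-30.7,0],85]
    - [[0,0,0],[4.5,-30.7,0],85]
    - [[0,0,0],[4.5,-30.7,0],85]
    - [[0,0,0],[4.5,-30.7,0],85]
    - [[0,0,0],[4.5,-30.7,0],85]
    - [[0,0,7],[0,0,0],85]
    - [[0,0,7],[0,0,0],85]
    - [[0,0,7],[0,0,0],85]
    - [[0,0,0],[0,0,0],85]
    - [[0,0,0],[0,0,0],85]

```text
time_s: 4.08
tcp_pos: [454.2, 18.6, 231.3]
eef_rot: [[0.973, -0.231, 0.0], [-0.231, -0.973, 0.0], [0.0, -0.0, -1.0]]
force: [0.6, 0.3, -1.0]
finger_gap: 84.9
gripper_force: 0.0
```

```bash
python3 look.py disp1.png 64,70,410,500,-25,65 52,62.5,410,500,-25,65 54,70,410,500,-25,65 100,110,410,500,-25,65 80,110,410,500,-25,65
```

```text
[454.2  18.6 231.3] yaw -13.376582214053316 [ 0.6  0.3 -1. ] 4.075
64,70,410,500,-25,65 [232 147  52  17 544] [474.8  15.7] [54.  16.6] 78.5 z [66.5 68.2 69.5]
52,62.5,410,500,-25,65 [230 143  56  58 437] [454.   20.3] [60.  64.4] 77.8 z [54.7 60.7 61.9]
54,70,410,500,-25,65 [ 230  143   56   58 1115] [454.   20.3] [60.  64.4] 77.8 z [58.8 67.2 69.3]
100,110,410,500,-25,65 [244 159  28  49 961] [453.9  20.4] [25.7 49. ] 77.7 z [101.1 103.9 105.4]
80,110,410,500,-25,65 [ 231  154   54   54 1861] [454.4  20.3] [51.2 49.9] 77.3 z [ 87.  103.9 106.7]
```

View pics/disp1.png

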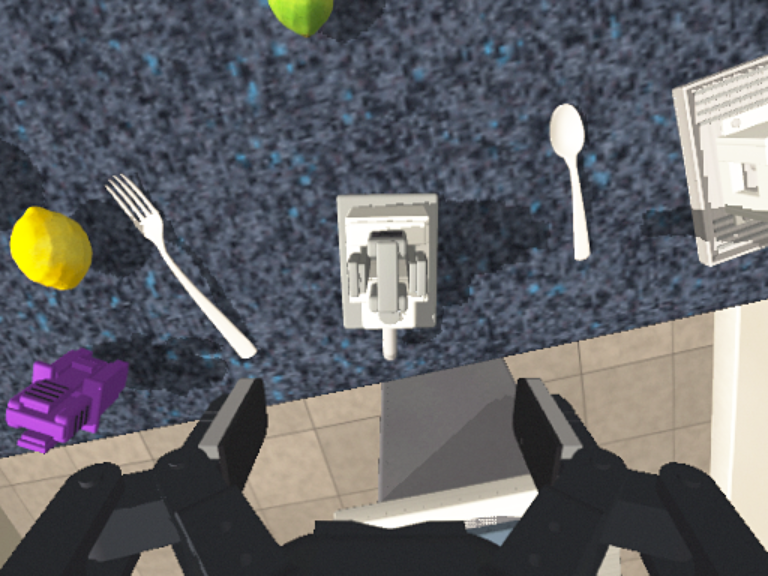

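The cartridge head shows at (388,275) and measures (454.0, 20.3), pad width 50 mm, yaw about -12.3°, with its top at z = 105 as expected. Aligning and descending, with the fingers open.

>>> move_arm:
  increments:
    - [[0,0,-1.1],[0,0,0],85]
    - [[0,0,0],[-0.6,-1.6,0],85]
    - [[0,0,0],[0,0,25],85]
    - [[0,0,0],[0,0,30],85]
    - [[0,0,0],[0,0,30],85]
    - [[0,0,0],[0,0,30],85]
    - [[0,0,0],[0,0,25],85]
    - [[0,0,0],[0,0,15],85]
    - [[0,0,0],[0,0,6],85]
    - [[0,0,0],[0,0,0],70]
    - [[0,0,0],[0,0,0],54]
    - [[0,0,0],[0,0,0],54]
    - [[0,0,0],[0,0,0],54]
    - [[0,0,0],[0,0,0],54]
  grip_force: 20

```text
time_s: 5.88
tcp_pos: [454.1, 20.3, 70.5]
eef_rot: [[0.976, -0.216, 0.0], [-0.216, -0.976, 0.0], [0.0, -0.0, -1.0]]
force: [1.1, -0.8, -0.2]
finger_gap: 53.8
gripper_force: 0.0
```

```bash
python3 look.py grip1.png 100,110,410,500,-25,65
```

```text
[454.1  20.3  70.5] yaw -12.457808562513463 [ 1.1 -0.8 -0.2] 5.875
100,110,410,500,-25,65 [ 231  237   59   96 3909] [453.8  20.5] [25.8 50.5] 77.5 z [100.9 104.1 105.2]
```

View pics/grip1.png

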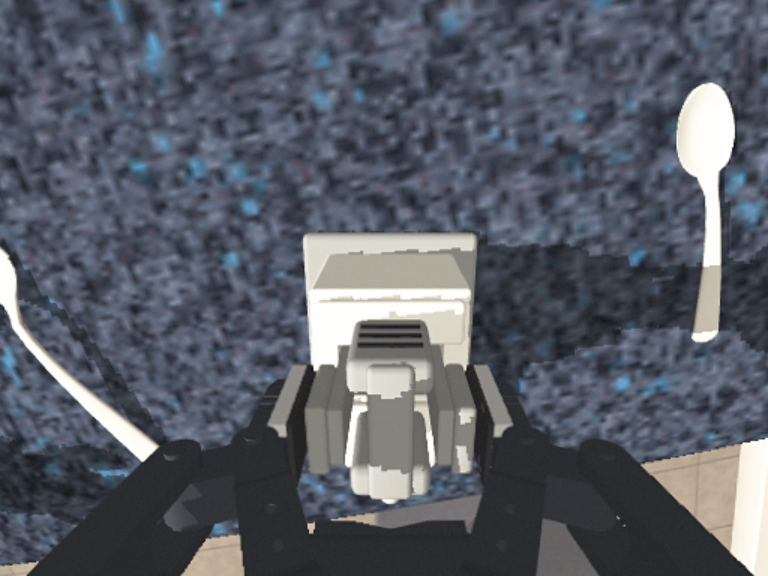

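The fingers straddle the pads nearly symmetrically, at (300,400) and (485,400). I'll close partway and check the sideways force.

>>> move_arm:
  increments:
    - [[0,0,0],[0,0,0],48]
    - [[0,0,0],[0,0,0],46]
    - [[0,0,0],[0,0,0],46]
    - [[0,0,0],[0,0,0],46]
    - [[0,0,0],[0,0,0],46]

```text
time_s: 6.55
tcp_pos: [454.1, 20.3, 70.4]
eef_rot: [[0.976, -0.216, 0.0], [-0.216, -0.976, 0.0], [0.0, -0.0, -1.0]]
force: [0.7, 0.3, 5.3]
finger_gap: 46.3
gripper_force: 4.7
```

>>> move_arm:
  increments:
    - [[0,0,0],[0,0,0],42]
    - [[0,0,0],[0,0,0],40]
    - [[0,0,0],[0,0,0],39]
    - [[0,0,0],[0,0,0],38.5]
    - [[0,0,0],[0,0,0],38.5]
    - [[0,0,0],[0,0,0],38.5]

```text
time_s: 7.3
tcp_pos: [454.1, 20.4, 70.5]
eef_rot: [[0.976, -0.216, 0.0], [-0.216, -0.976, 0.0], [0.0, -0.0, -1.0]]
force: [-0.6, 0.6, 8.2]
finger_gap: 39.0
gripper_force: 8.2
```

Sideways force is about zero and both tabs are pressed about 5.5 mm. Lifting gently.

>>> move_arm:
  increments:
    - [[0,0,0],[0,0,0],38.2]
    - [[0,0,0],[0,0,-1],38.2]
    - [[0,0,0],[0,0,-1],38.2]
    - [[0,0,0],[0,0,-1],38.2]
    - [[0,0,0],[0,0,-1],38.2]
    - [[0,0,0],[0,0,0],38.2]

```text
time_s: 8.05
tcp_pos: [454.1, 20.3, 74.4]
eef_rot: [[0.976, -0.216, 0.0], [-0.216, -0.976, 0.0], [0.0, -0.0, -1.0]]
force: [-0.4, 0.4, 3.6]
finger_gap: 38.5
gripper_force: 8.3
```

>>> move_arm:
  increments:
    - [[0,0,0],[0,0,-2],38]
    - [[0,0,0],[0,0,-2],38]
    - [[0,0,0],[0,0,-2],38]
    - [[0,0,0],[0,0,-2],38]
    - [[0,0,0],[0,0,0],36]
    - [[0,0,0],[0,0,0],34]

```text
time_s: 8.8
tcp_pos: [453.8, 20.3, 82.2]
eef_rot: [[0.976, -0.216, -0.0], [-0.216, -0.976, 0.0], [-0.0, 0.0, -1.0]]
force: [-1.6, 0.4, -2.3]
finger_gap: 35.2
gripper_force: 21.6
```

```bash
python3 look.py lift0.png 80,125,410,500,-25,65
```

```text
[453.8  20.3  82.2] yaw -12.457724343406626 [-1.6  0.4 -2.3] 8.8
80,125,410,500,-25,65 [  188   211   146   118 10321] [455.9  22.7] [53.7 53.1] 41.9 z [ 91.7 113.2 121.4]
```

The cartridge follows the fingers and carries its weight. Firming the grip and drawing it clear.

>>> move_arm:
  increments:
    - [[0,0,0],[0,0,0],34]
    - [[0,0,0],[0,0,-4],34]
    - [[0,0,0],[0,0,-8],34]
    - [[0,0,0],[0,0,-8],34]
    - [[0,0,0],[0,0,-10],34]
    - [[0,0,0],[0,0,-10],34]
    - [[0,0,0],[0,0,-15],34]
    - [[0,0,0],[0,0,-20],34]
    - [[0,0,0],[0,0,-20],34]
    - [[0,0,0],[0,0,0],34]
  grip_force: 40

```text
time_s: 10.1
tcp_pos: [454.8, 20.4, 178.7]
eef_rot: [[0.976, -0.216, 0.003], [-0.216, -0.976, 0.0], [0.003, -0.001, -1.0]]
force: [0.5, -0.4, -2.7]
finger_gap: 34.5
gripper_force: 25.9
```

```bash
python3 look.py lift1.png 190,225,410,500,-25,65;  python3 - <<'E'
from h import *
im,d,c=cap("side");P=cloud(c,d);m=(d>0)&(abs(P[...,0]-454)<45)&(abs(P[...,1]-20)<45);z=P[m][:,2]
print(np.histogram(z,bins=np.arange(-5,260,10)))
E
```

```text
[454.8  20.4 178.7] yaw -12.461724980477717 [ 0.5 -0.4 -2.7] 10.1
190,225,410,500,-25,65 [ 183  220  156  109 9858] [457.5  23.3] [55.1 53.2] 43.9 z [194.1 209.9 218.7]
(array([ 58, 176, 104,  68,  79, 143, 211,   2,   0,   0,   0,   0,  32,
        31,  55,  60,  48,  96,  40,  52,  56,  92,  19,  43,  30,  50]), array([ -5,   5,  15,  25,  35,  45,  55,  65,  75,  85,  95, 105, 115,
       125, 135, 145, 155, 165, 175, 185, 195, 205, 215, 225, 235, 245,
       255]))
```

View pics/lift1.png

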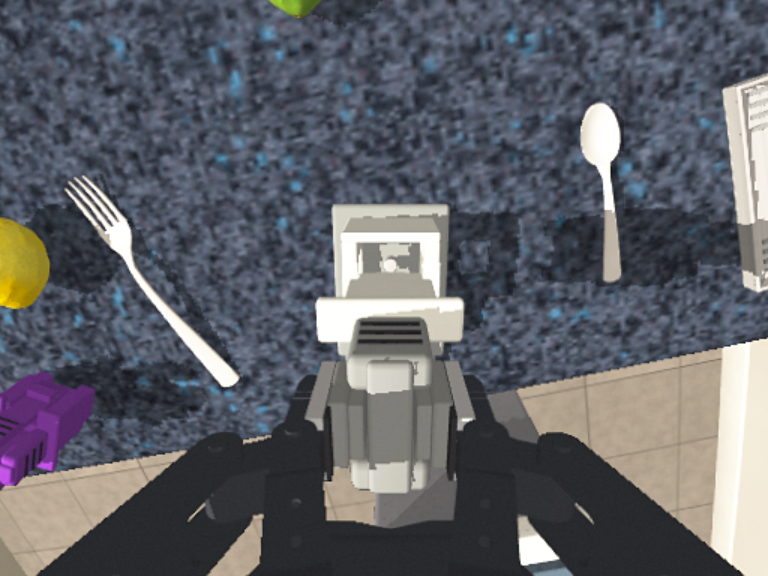

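The cartridge is out: collar at (390,320), with the empty dispenser mouth visible behind it at (390,255). Quick tilt check from the same depth data.

```bash
cat > tilt.py <<'E'
from h import *
import sys
z=np.load("w.npz");c=r.calibration("wrist");P=cloud(c,z["d"]);s=r.observe();R=np.array(s["eef_rot"]);t=np.array(s["tcp_pos"])
Q=(P-t)@R   # tool coords
def f(n,u0,u1,v0,v1):
    X=Q[v0:v1,u0:u1].reshape(-1,3);X=X[np.isfinite(X).all(1)];med=np.median(X[:,2]);X=X[abs(X[:,2]-med)<4]
    A=np.c_[X[:,:2],np.ones(len(X))];k=np.linalg.lstsq(A,X[:,2],rcond=None)[0];print(n,"slopes deg",np.round(np.degrees(np.arctan(k[:2])),1),"centre",np.round(X.mean(0),1),len(X),"ext",np.round(np.ptp(X,0),1), X[:,0].max().round(1),np.round([X[:,1].min(),X[:,1].max()],1))
f("collar",215,305,200,211)   # px of 512 image
f("head",247,272,245,325)
f("headtop",240,280,230,252)
E
python3 tilt.py
```

```text
collar slopes deg [3.6 0. ] centre [26.  -0.2  4.6] 985 ext [ 6.4 48.6  3.9] 29.1 [-24.5  24.1]
head slopes deg [-0.  -0.4] centre [  1.1  -0.4 -31.7] 1990 ext [44.1 11.6  3.9] 22.1 [-6.2  5.4]
headtop slopes deg [34.2  0.4] centre [ 21.9  -0.1 -29.6] 721 ext [ 7.5 17.3  7.8] 24.6 [-8.7  8.5]
```

No tilt: head slopes are 0.0° and -0.4°, and it is centred in the tool to under 1 mm. Carrying it over the stand.

>>> move_arm:
  increments:
    - [[0,0,0],[2,12,0],34]
    - [[0,0,0],[5,24,0],34]
    - [[0,0,0],[5,24,0],34]
    - [[0,0,0],[5,24,0],34]
    - [[0,0,0],[5,24,0],34]
    - [[0,0,0],[5,24,0],34]
    - [[0,0,0],[5,24,0],34]
    - [[0,0,0],[5,24,0],34]
    - [[0,0,0],[5,24,0],34]
    - [[0,0,0],[5,24,0],34]
    - [[0,0,0],[5,24,0],34]
    - [[0,0,0],[5,24,0],34]
    - [[0,0,0],[4.4,20,0],34]
    - [[0,0,0],[2,8.1,0],34]
    - [[0,0,-6.6],[0,0,0],34]
    - [[0,0,-6.7],[0,0,0],34]
    - [[0,0,-6.7],[0,0,0],34]
    - [[0,0,0],[0,0,0],34]
    - [[0,0,0],[0,0,0],34]

```text
time_s: 12.58
tcp_pos: [450.3, -290.1, 177.2]
eef_rot: [[0.992, 0.129, -0.0], [0.129, -0.992, 0.0], [-0.0, -0.0, -1.0]]
force: [-0.3, -0.3, -1.1]
finger_gap: 34.4
gripper_force: 25.9
```

```bash
python3 look.py over1.png 56,65,400,500,-350,-230 ; python3 tilt.py; python3 - <<'E'
from h import *
im,d,c=cap("top");P=cloud(c,d);h=P[...,2];print(r.observe()["time_s"])
E
```

```text
[ 450.3 -290.1  177.2] yaw 7.413025854354768 [-0.3 -0.3 -1.1] 12.575
56,65,400,500,-350,-230 [ 227  151   67   47 1135] [ 462.5 -288.8] [42.4 60.2] 6.9 z [59.  60.8 62. ]
collar slopes deg [4.4 0.1] centre [26.1 -0.4  4.6] 982 ext [ 6.6 48.4  4.9] 29.2 [-24.6  23.8]
head slopes deg [ 0.  -0.5] centre [  1.2  -0.6 -31.6] 1995 ext [44.1 11.5  3.7] 22.3 [-6.4  5.1]
headtop slopes deg [34.3  0.1] centre [ 22.   -0.4 -29.6] 720 ext [ 7.6 17.3  7.8] 24.8 [-9.   8.3]
12.675
```

View pics/over1.png

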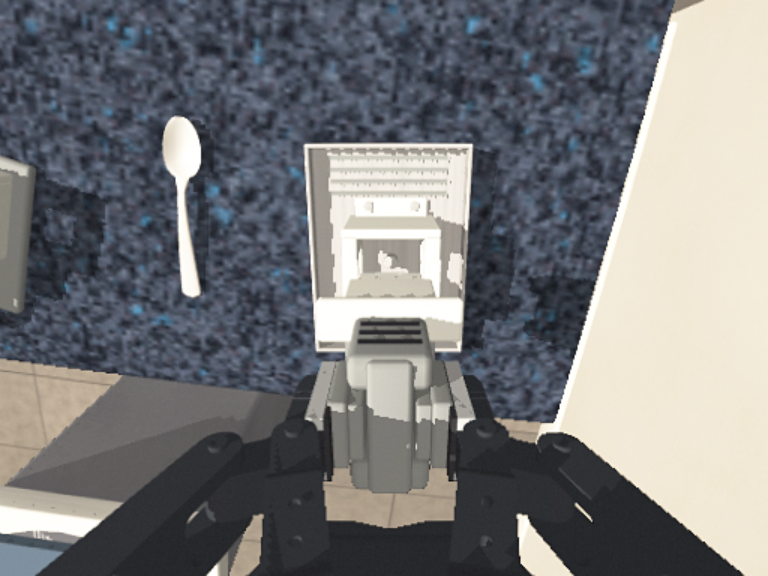

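The tower's mouth is at (390,260) ahead of the collar, and the tower centre re-measures (451.3, -290.2). Correcting by about 1 mm and lowering to where the foot is just in the mouth.

>>> move_arm:
  increments:
    - [[0,0,0],[0.8,0.7,0],34]
    - [[0,0,0],[0,0,15],34]
    - [[0,0,0],[0,0,20],34]
    - [[0,0,0],[0,0,12],34]
    - [[0,0,0],[0,0,5],34]
    - [[0,0,0],[0,0,2],34]
    - [[0,0,0],[0,0,2],34]
    - [[0,0,0],[0,0,2],34]
    - [[0,0,0],[0,0,2],34]
    - [[0,0,0],[0,0,2],34]
    - [[0,0,0],[0,0,0],34]

```text
time_s: 14.05
tcp_pos: [451.1, -290.9, 115.2]
eef_rot: [[0.991, 0.131, -0.0], [0.131, -0.991, 0.0], [-0.0, -0.0, -1.0]]
force: [0.7, 0.1, -2.0]
finger_gap: 34.5
gripper_force: 25.9
```

Foot is in with no contact. Next the full plug, in small steps.

>>> move_arm:
  increments:
    - [[0,0,0],[0,0,1.5],34]
    - [[0,0,0],[0,0,1.5],34]
    - [[0,0,0],[0,0,1.5],34]
    - [[0,0,0],[0,0,1.5],34]
    - [[0,0,0],[0,0,1.5],34]
    - [[0,0,0],[0,0,1.5],34]
    - [[0,0,0],[0,0,1.5],34]
    - [[0,0,0],[0,0,0],34]

```text
time_s: 15.05
tcp_pos: [451.1, -290.8, 104.7]
eef_rot: [[0.991, 0.131, -0.0], [0.131, -0.991, 0.0], [-0.0, -0.0, -1.0]]
force: [0.1, 0.0, -2.6]
finger_gap: 35.0
gripper_force: 25.9
```

>>> move_arm:
  increments:
    - [[0,0,0],[0,0,2],34]
    - [[0,0,0],[0,0,2],34]
    - [[0,0,0],[0,0,2],34]
    - [[0,0,0],[0,0,2],34]
    - [[0,0,0],[0,0,2],34]
    - [[0,0,0],[0,0,2],34]
    - [[0,0,0],[0,0,2],34]
    - [[0,0,0],[0,0,2],34]
    - [[0,0,0],[0,0,2],34]
    - [[0,0,0],[0,0,2],34]
    - [[0,0,0],[0,0,0],34]

```text
time_s: 16.42
tcp_pos: [451.1, -290.8, 84.6]
eef_rot: [[0.991, 0.131, -0.0], [0.131, -0.991, 0.0], [-0.0, -0.0, -1.0]]
force: [0.6, -0.2, -1.3]
finger_gap: 34.6
gripper_force: 25.9
```

>>> move_arm:
  increments:
    - [[0,0,0],[0,0,1.5],34]
    - [[0,0,0],[0,0,1.5],34]
    - [[0,0,0],[0,0,1.5],34]
    - [[0,0,0],[0,0,1.5],34]
    - [[0,0,0],[0,0,1.5],34]
    - [[0,0,0],[0,0,1.5],34]
    - [[0,0,0],[0,0,1],34]
    - [[0,0,0],[0,0,1],34]
    - [[0,0,0],[0,0,0],34]

```text
time_s: 17.55
tcp_pos: [451.3, -290.9, 73.8]
eef_rot: [[0.991, 0.131, 0.0], [0.131, -0.991, -0.0], [0.0, 0.0, -1.0]]
force: [-1.2, 1.6, 3.9]
finger_gap: 35.0
gripper_force: 26.7
```

Pin engaged (about +6 N). Pushing on in 0.5 mm steps until the collar meets the rim.

>>> move_arm:
  increments:
    - [[0,0,0],[0,0,0.7],34]
    - [[0,0,0],[0,0,0.7],34]
    - [[0,0,0],[0,0,0.6],34]
    - [[0,0,0],[0,0,0],34]

```text
time_s: 18.05
tcp_pos: [451.2, -290.9, 71.8]
eef_rot: [[0.991, 0.131, 0.0], [0.131, -0.991, -0.0], [0.0, 0.0, -1.0]]
force: [-1.5, 0.4, 4.7]
finger_gap: 34.1
gripper_force: 26.9
```

>>> move_arm:
  increments:
    - [[0,0,0],[0,0,0.5],34]
    - [[0,0,0],[0,0,0.5],34]
    - [[0,0,0],[0,0,0],34]

```text
time_s: 18.42
tcp_pos: [451.3, -291.0, 71.2]
eef_rot: [[0.991, 0.131, 0.0], [0.131, -0.991, -0.0], [0.0, 0.0, -1.0]]
force: [-1.6, 1.0, 10.6]
finger_gap: 34.8
gripper_force: 27.5
```

>>> move_arm:
  increments:
    - [[0,0,0],[0,0,0.4],34]
    - [[0,0,0],[0,0,0.3],34]
    - [[0,0,0],[0,0,0],34]

```text
time_s: 18.8
tcp_pos: [451.4, -291.0, 71.1]
eef_rot: [[0.991, 0.131, 0.001], [0.131, -0.991, -0.001], [0.001, 0.001, -1.0]]
force: [-2.5, 1.9, 18.6]
finger_gap: 34.7
gripper_force: 28.5
```

```bash
python3 look.py home1.png 62,74,400,500,-350,-230; python3 tilt.py
```

```text
[ 451.4 -291.    71.1] yaw 7.539738981206725 [-2.5  1.9 18.6] 18.8
62,74,400,500,-350,-230 [ 210  197   99   32 2229] [ 472.  -287.5] [19.  54.7] 4.8 z [64.3 66.7 70.4]
collar slopes deg [ 6.6 -0.1] centre [26.1 -0.4  4.5] 983 ext [ 6.6 48.5  4.4] 29.2 [-24.7  23.8]
head slopes deg [ 0.1 -0.1] centre [  1.3  -0.6 -31.8] 1987 ext [44.2 11.6  3.7] 22.2 [-6.5  5.2]
headtop slopes deg [35.4  0.6] centre [ 21.9  -0.4 -29.7] 715 ext [ 7.1 17.4  7.8] 24.8 [-9.1  8.3]
```

The collar is firmly on the rim: its top is at z = 66.7 and force is rising with no travel. Opening in stages while following down, because the pads swing back as they open.

>>> move_arm:
  increments:
    - [[0,0,0],[0,0,0],37]
    - [[0,0,0],[0,0,0.2],38]
    - [[0,0,0],[0,0,0.2],39]
    - [[0,0,0],[0,0,0],39]
  grip_force: 20

```text
time_s: 19.35
tcp_pos: [451.5, -291.3, 70.3]
eef_rot: [[0.991, 0.131, 0.001], [0.131, -0.991, -0.001], [0.001, 0.001, -1.0]]
force: [-1.7, 0.7, 10.3]
finger_gap: 39.3
gripper_force: 8.1
```

>>> move_arm:
  increments:
    - [[0,0,0],[0,0,0.3],40]
    - [[0,0,0],[0,0,0.3],41]
    - [[0,0,0],[0,0,0],41]

```text
time_s: 19.73
tcp_pos: [451.6, -291.2, 69.6]
eef_rot: [[0.991, 0.131, 0.001], [0.131, -0.991, -0.001], [0.001, 0.001, -1.0]]
force: [-1.2, 0.8, 8.2]
finger_gap: 41.1
gripper_force: 7.1
```

>>> move_arm:
  increments:
    - [[0,0,0],[0,0,0.4],42.5]
    - [[0,0,0],[0,0,0.4],44]
    - [[0,0,0],[0,0,0.4],46]
    - [[0,0,0],[0,0,0.2],48]
    - [[0,0,0],[0,0,0],51]
    - [[0,0,0],[0,0,0],54]
    - [[0,0,0],[0,0,0],56]
    - [[0,0,0],[0,0,0],56]
    - [[0,0,0],[0,0,0],56]

```text
time_s: 20.85
tcp_pos: [451.2, -290.9, 67.7]
eef_rot: [[0.991, 0.131, -0.0], [0.131, -0.991, 0.0], [-0.0, -0.0, -1.0]]
force: [0.2, 0.0, 1.0]
finger_gap: 55.8
gripper_force: 0.0
```

```bash
python3 look.py rel1.png 62,74,400,500,-350,-230; python3 tilt.py
```

```text
[ 451.2 -290.9   67.7] yaw 7.5443380316796205 [0.2 0.  1. ] 20.85
62,74,400,500,-350,-230 [ 209  199  103   45 2409] [ 470.4 -288.6] [21.4 55.3] 6.4 z [65.9 68.3 70.1]
collar slopes deg [25.1 -0.2] centre [27.7 -0.4 -0.1] 898 ext [ 5.4 47.1  6.2] 30.1 [-23.9  23.1]
head slopes deg [ 0.8 -0.4] centre [  5.   -0.6 -36.7] 1992 ext [41.  11.   5.5] 23.8 [-6.2  4.9]
headtop slopes deg [58.3  0.5] centre [ 23.5  -0.3 -32.6] 520 ext [ 5.1 17.   8. ] 25.3 [-8.9  8.1]
```

View pics/rel1.png

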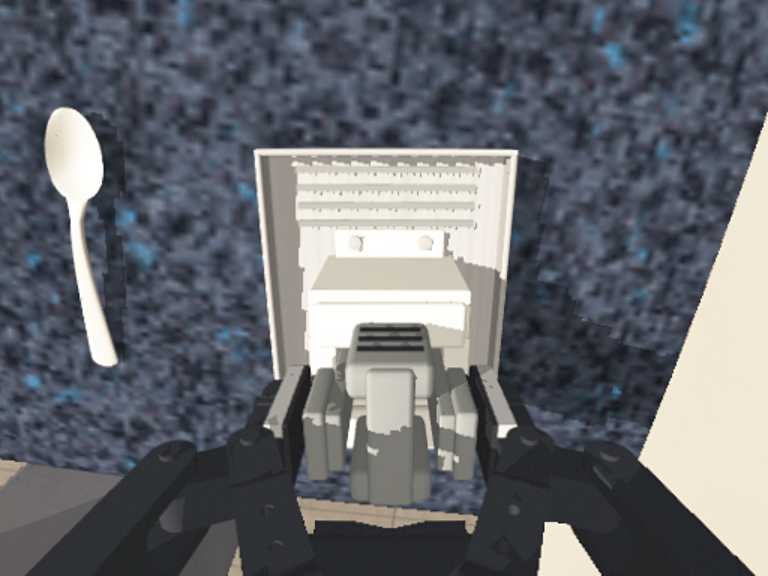

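The tabs are sprung out clear of the fingers, at (320,425) and (460,420). The collar top at z = 68.3 matches the locked reading in the dispenser (68.2). Opening and retreating.

>>> move_arm:
  increments:
    - [[0,0,0],[0,0,0],85]
    - [[0,0,0],[0,0,0],85]
    - [[0,0,0],[0,0,0],85]
    - [[0,0,0],[0,0,-10],85]
    - [[0,0,0],[0,0,-25],85]
    - [[0,0,0],[0,0,-30],85]
    - [[0,0,0],[0,0,-30],85]
    - [[0,0,0],[0,0,-30],85]
    - [[0,0,0],[0,0,-30],85]
    - [[0,0,0],[0,0,0],85]
    - [[0,0,0],[0,0,0],85]

```text
time_s: 22.28
tcp_pos: [450.9, -290.7, 222.7]
eef_rot: [[0.991, 0.131, -0.0], [0.131, -0.991, 0.0], [-0.0, -0.0, -1.0]]
force: [0.3, -0.8, -0.7]
finger_gap: 85.0
gripper_force: 0.0
```

```bash
python3 look.py fin.png 64,70,400,500,-350,-230 100,110,400,500,-350,-230 80,110,400,500,-350,-230 56,70,400,500,-350,-230
```

```text
[ 450.9 -290.7  222.7] yaw 7.542687086480164 [ 0.3 -0.8 -0.7] 22.275
64,70,400,500,-350,-230 [234 148  53  16 565] [ 472.5 -287.9] [15.9 53.7] 7.5 z [66.7 68.1 69.3]
100,110,400,500,-350,-230 [ 246  160   28   51 1007] [ 451.1 -290.6] [49.  25.2] 8.0 z [101.1 103.9 105.2]
80,110,400,500,-350,-230 [ 246  155   42   56 1592] [ 452.4 -296.8] [50.1 38.5] 7.2 z [ 87.4 103.8 106.4]
56,70,400,500,-350,-230 [231 144  58  46 994] [ 458.6 -289.3] [49.9 60.2] 7.5 z [59.6 67.3 69.2]
```

Heights match the locked state. One tab fell out of that connected blob, so I'll check it directly.

```bash
python3 - <<'E'
from h import *
z=np.load("w.npz");c=r.calibration("wrist");P=cloud(c,z["d"]);a=np.radians(7.5)
q=(P[...,:2]-[451.1,-290.6])@np.array([[np.cos(a),-np.sin(a)],[np.sin(a),np.cos(a)]])
m=(P[...,2]>84)&(P[...,2]<110)&(abs(q[...,0])<12)&(abs(q[...,1])<40)
print(np.histogram(q[m][:,1],bins=np.arange(-32,33,2)));print(q[m][:,1].min(),q[m][:,1].max())
save("fincrop.png",cv2.resize(z["im"][130:260,200:330],None,fx=4,fy=4))
E
```

```text
(array([ 0,  0,  0, 31, 65, 63, 61, 53, 61, 27,  0,  0, 24, 50, 50, 74, 50,
       48, 49, 24,  0,  0,  0, 70, 50, 57, 61, 66, 45,  0,  0,  0]), array([-32, -30, -28, -26, -24, -22, -20, -18, -16, -14, -12, -10,  -8,
        -6,  -4,  -2,   0,   2,   4,   6,   8,  10,  12,  14,  16,  18,
        20,  22,  24,  26,  28,  30,  32]))
-25.409654858627757 25.784462850524008
```

View pics/fincrop.png

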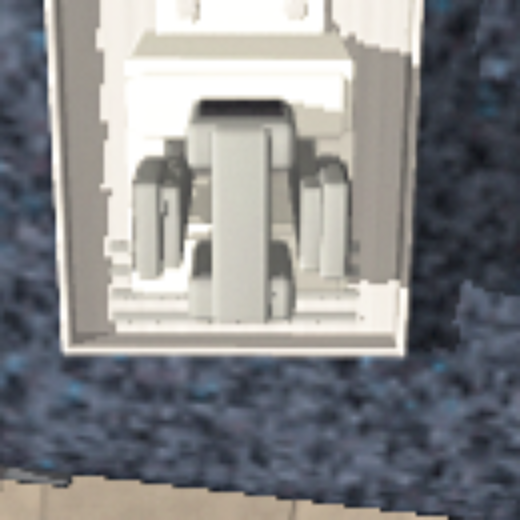

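Both tabs are out at ±25.5 mm, at (150,220) and (330,215) in the crop. The cartridge is upright and seated, so I'm handing in.

```bash
python3 -c "
from rig import r
print(r.finish_job())"
```

```text
the job is handed in; nothing more can be done
None
```

The cartridge is out of the dispenser and seated upright in the rinsing stand, with both tabs sprung out and its height matching the locked reading in the dispenser; I handed the job in at about 22 s, and no verdict came back.

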